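Fit a fresh battery in the dolls' house light unit and shut its hood

TASK

Fit the loose block battery into the dolls' house light unit: with its studs facing the sprung contact block, press the block back and let the battery down behind the end lip until it lies flat and fully home, then slide the hood fully shut over it. Work by feel: the contacts bend if the block is driven hard into its stop, so do not ram or force the battery, and leave the toys around it where they stand.

Things in the scene. Friction and masses are not known exactly. Their poses are not given: they have to be found in the camera images.
- unit: Battery unit of the dolls' house lights, fixed: grey case 164 x 52 mm. Origin: under its middle, on the table; z up, x along the battery channel. x = -80 to -3 mm: solid deck (top at z = 23); -3 to +84: open battery bay with a cream cradle, in which the battery lies between contact block and end lip. More than 40 N between battery and unit damages it.
- bay (a point): Nominal centre of a battery that is home (unit x = 47.75, z = 13.75 mm; axes as the unit's). Flat floor at z = 5; channel 29.5 mm wide between low walls with flared tops (up to z = 12) at its two ends only, middle cut out for finger and thumb. The cradle (floor, walls, lip, block) is clipped in up to 7 mm off nominal either way along x, anew each time, not measured: feel for it.
- lip (a point): Nominal top inner edge of the end lip that keeps the battery in: unit x = 72 mm, top at z = 12, 4 mm thick, 38 wide. Moves with the cradle (up to 7 mm off along x). With the contact block pressed fully back the gap between block and lip is 50.5 mm, 2 mm more than the battery; let go, the spring pushes the battery against the lip. Set it down on the floor slowly.
- block_face (a point): Nominal middle of the free contact block's face (unit x = 30.5 mm; up to 7 mm off with the cradle). Black block 30 mm wide, z = 6 to 24.5, for the studs to press on. It slides 9 mm towards -x on a spring: 3 N to start it, 8 N when fully back at x = 21.5, then a hard stop. A slow push to 11-13 N has found it; keep that up while lowering, or it springs back. Over 20 N on the studs bends the contacts. This point stays put.
- hood (a joint): Cream sliding hood, position along the unit's x (m): 0 parked over the deck, 0.079 fully shut over the bay, at its end stop. About 4 N of friction; stays where left. An inverted U 80 mm long, 45.5 wide, top at z = 27.5 mm, underside 25; leading edge at unit x = 0 when parked. It clears a battery that is fully home by 2.5 mm and jams on one that is not.
- thumb_bar (a point): Centre of the thumb bar on top of the hood: an upright bar 9 mm along the unit's x, 30 mm across it, 11 mm high (unit z = 27.5 to 38.5); moves with the hood. Axes as the unit's.
- battery_mid (a point): Centre of the 9 V block battery, 48.5 mm long with its studs, 26.5 mm wide, 17.5 mm high as it lies, 46 g; silver jacket with a black end that bears two round metal snap studs. x points along its length to the studs, z up. At the start it lies flat on the table with the studs roughly to the robot's left (+y).
- battery_studs (a point): Middle of the stud tips, at the battery's end face, 24.25 mm from its centre. Axes as battery_mid.
- jar: Small glass jar with a twist cap, 42 mm wide, 55 mm tall; origin at the centre of its underside. To be left alone.
- block: Orange wooden cube, 32 mm, standing between battery and unit; origin at the centre of its underside. To be left alone.
- kettle: Silver toy kettle, 76 mm wide, 85 mm tall; origin at the centre of its underside. To be left alone.
- tub: Purple toy bath tub, 140 x 72 mm, 68 mm tall; origin at the centre of its underside. To be left alone.
- chair: Dolls' wooden chair, 42 mm wide, 92 mm tall; origin at the centre of its underside. To be left alone.
- side_table: Dolls' round wooden table, 90 mm wide, 60 mm tall; origin at the centre of its underside. To be left alone.
Not all that is in view belongs to the job. There is more than one size of the unit; the job needs the middle-sized. Of the things that look like the part that bears battery_mid, the smaller one is meant.

How it is judged:
On the way, in this order (a step that is already met when the one before it is completed fails the run):
1. the battery lies home in the channel, studs to the contact block (z of battery_mid in the frame of unit between 0.0115 and 0.0155 m and y of battery_mid in the frame of unit between -0.003 and 0.003 m and x of battery_mid in the frame of unit between 0.0375 and 0.0565 m and x of battery_studs in the frame of unit below 0.036 m), for 0.2 s.
2. the hood is slid shut (value of joint hood above 0.077 m), for 0.2 s.
At the end, for the whole second after the job is handed in: Battery flat (4.5 degrees) and still in the channel, studs towards the contact block, its centre within 2 mm of the seated height, 3 mm sideways and 9 mm along of the nominal place (the cradle varies); hood within 2 mm of its end stop; hand off the unit (all of step 1 and angle between battery_mid's own z axis and vertical below 0.08 rad and value of joint hood above 0.077 m and linear speed of battery below 0.02 m/s and contact force between the fingers and unit below 0.5 N); the robot touches nothing.
It fails at once if the battery is rammed against the unit with more than 40 N (contact force between battery and unit above 40 N).
It fails at once if the studs are pressed on the contact block with more than 20 N (contact force between battery_c1 and unit above 20 N).
It fails at once if a toy nearby (jar, block, kettle, tub, chair or round table) is pushed more than 15 mm from its place (distance of any of jar, block, kettle, tub, chair, side_table from where it was at the start of the episode above 0.015 m).
It also fails if it takes over 56 s, if anything falls off the work surface, if the arm or the gripper's body presses on something with over 40 N, if the wrist force passes 120 N, or if a joint passes its speed limit or range.

ROBOT

A 6-joint arm with a two-finger parallel gripper is mounted at the origin on the work surface. World frame = base frame: x ahead of the robot, y to its left, z up, the work surface at z = 0. Lengths are in m, angles in rad, forces in N, time in s.
With the tool pointing down it reaches from about 0.25 to 0.775 m from the base axis. Payload 8.9 kg.
Tool frame: the origin (TCP) lies at the very end of the fingers, on their centre line; the grasp point (between the pads) lies grip_point_offset behind it (grip_point_offset is the distance from the TCP to the grasp point, in m); z points along the fingers, y is the direction in which the jaws open and shut (so a half turn about z gives the same grasp; the last joint's range is limited). The gripper opens to 85 mm and grips with 20 to 120 N. Pads are 22 mm wide; open, the fingers measure 114 mm over their backs; the gripper's body (76 mm by 85 mm) begins 54 mm behind the grasp point. The pads swing forward as they close: fully open they stand 13 mm farther back than shut.
Start: joints at [1.128, 0.291, -0.153, 1.127, 0, 1.431], TCP at [0.157, 0.501, 0.231] pointing down, gripper open.
Joint ranges: [-2.52, 2.52], [-0.91, 1.74], [-1.3, 1.37], [-1.96, 2.02], [-1.52, 1.47], [-3.14, 3.14]. Speed limits (rad/s): [2.22, 2.22, 2.79, 3.14, 3.14, 3.14].

INTERFACE

Orientations are given as a 3x3 rotation matrix whose columns are the frame's x, y, z axes.
In Python, from cell import * gives the robot as it stands.
- The arm moves only by the tool apply_moves, never from a script. Its argument "targets" is one flat list of numbers, 7 for each row, row after row: the turn, a rotation vector about the world's x, y, z in rad, then the shift along the world's x, y, z in cm, then the opening, from 0 (shut) to 1 (fully open). In form: [ax, ay, az, tx, ty, tz, grip, ax, ay, az, tx, ty, tz, grip, ...]. A call has 1 to 12 rows; each row is the pose to reach, as a shift and turn from the pose measured when the call began; what a row does not reach only later rows make up. A row lasts 1/10 s, in which the tool goes at most 50 mm and 8.59 degrees, less where a joint would pass 70% of its speed; a pose out of reach is approached as far as the arm can. A call with a gripper value outside its range is refused whole. The fingers move at their own pace and stop on an object; "force" is the grip in N (left out, the last holds). Time passes only in rows, so rows that repeat a pose let the fingers close. It gives the time, the measured TCP pose, the force and the opening at its end, in the units of the state.
- state(): the state, without advancing time (a new reading comes with each control period).
- camera(name): name is "side" or "top" or "wrist"; returns the picture (480x640x3 uint8, red, green, blue); there is no depth.
- camera_params(name): a dict with "intrinsics" (3x3 intrinsics, pixels), "extrinsics" (4x4, takes a point from camera to world coordinates); the wrist camera has in their place "hand_eye" (4x4, takes a point from camera to tool coordinates, whose origin is the TCP and whose axes are the flange's). Camera axes: x right, y down, z forward; pixel columns grow to the right and rows downward; lengths in m; the calibration is good to about 2 mm. The wrist camera is an equidistant fisheye: a pixel r from the principal point sees the ray r / f radians off the axis. A picture is of the moment at which its call begins: read the wrist's pose just before it. camera_params takes no time and is no camera call.
- close_job(): hands the job in, once; it reports no verdict.
The state is a dict: "time": time; "q": joint angles; "qd": joint speeds; "tau": joint torques, N m; "eef_pos": TCP position; "ee_rot": TCP orientation; "ft_force": force on the tool from outside, world axes, zero at the start; "ft_torque": the same for the moment, N m; "width": finger opening in m.
Only numpy, scipy, OpenCV 4.12 (cv2) and the standard library are available. Lean on these libraries where they do the work, as an engineer would, in place of code of your own. Each camera call takes 0.05 s, during which the arm holds its last target. There are 200 camera calls.

## Working session

There is one attempt and no reset: what is moved stays moved. The work goes in short steps, Python scripts to look and compute and a tool call to move; the robot and the scene stay as the last step left them, time stands still between calls to the robot, and variables do not carry over. Pictures are saved under pics/ and viewed, about 8 in all and at most 12, crops included, and the job is handed in when it is done.

Besides the shell and the picture viewer there is one more tool, called after "Call:" by a JSON object that holds its "name" and its "arguments". apply_moves: Moves the arm, as the interface text tells. Its arguments: {"type":"object","properties":{"targets":{"type":"array","items":{"type":"number"}},"force":{"type":"number"}},"required":["targets"]}

```bash
mkdir -p pics; ls; python3 - <<'E'
from cell import *
import cv2
for n in ["top","side"]:
    cv2.imwrite(f"pics/{n}0.png",camera(n)[:,:,::-1])
    print(n,camera_params(n))
print(camera_params("wrist"))
s=state();print(s)
E
```

```text
pics
top {'intrinsics': array([[538.73498987,   0.        , 320.50159214],
       [  0.        , 538.73498987, 244.19978455],
       [  0.        ,   0.        ,   1.        ]]), 'extrinsics': array([[-0.02426621, -0.98763762,  0.15486474,  0.34671423],
       [-0.99943717,  0.02755602,  0.01913156, -0.04867183],
       [-0.0231625 , -0.15431332, -0.98775042,  1.31601673],
       [ 0.        ,  0.        ,  0.        ,  1.        ]])}
side {'intrinsics': array([[595.97557377,   0.        , 311.99350135],
       [  0.        , 595.97557377, 237.59536855],
       [  0.        ,   0.        ,   1.        ]]), 'extrinsics': array([[ 0.93813738, -0.26376437,  0.22433593,  0.24654061],
       [-0.34624331, -0.70762242,  0.61594325, -0.82568991],
       [-0.00371875, -0.6555142 , -0.75517369,  1.01030995],
       [ 0.        ,  0.        ,  0.        ,  1.        ]])}
{'intrinsics': array([[371.64829954,   0.        , 325.28366339],
       [  0.        , 371.64829954, 243.27751773],
       [  0.        ,   0.        ,   1.        ]]), 'hand_eye': array([[-1.02886465e-03, -9.64282274e-01, -2
[... 355 characters left out ...]
1, -1.54040918e-01,  1.12670271e+00,
       -8.38164928e-06,  1.43153626e+00]), 'qd': array([-0.0002719 , -0.00087268,  0.00067147,  0.0006737 ,  0.00022868,
       -0.00019067]), 'tau': array([ 1.13703474e-03, -5.37976348e+01,  3.31918323e+01,  9.31351155e-03,
       -2.38663179e-04, -2.98692825e-06]), 'eef_pos': array([0.15687261, 0.50060635, 0.23079313]), 'ee_rot': array([[-9.54200864e-01,  2.99166285e-01, -4.94820028e-04],
       [ 2.99166655e-01,  9.54200285e-01, -1.06226967e-03],
       [ 1.54362142e-04, -1.16165229e-03, -9.99999313e-01]]), 'ft_force': array([0.53679659, 0.46312518, 0.10346696]), 'ft_torque': array([ 0.03301153,  0.01141184, -0.06573362]), 'width': 0.08506566866934771}
```

View pics/top0.png

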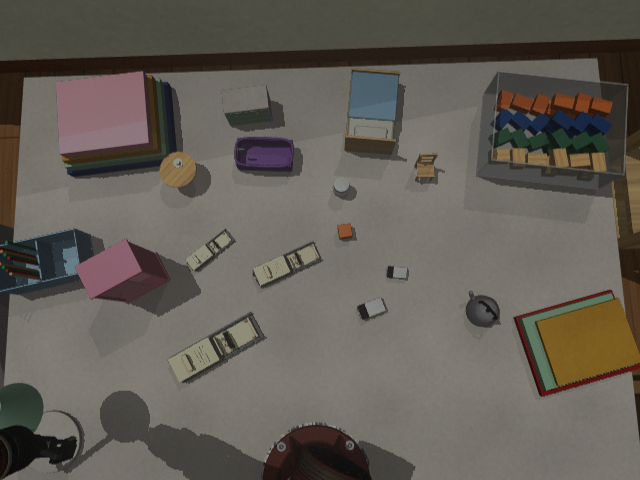

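View pics/side0.png

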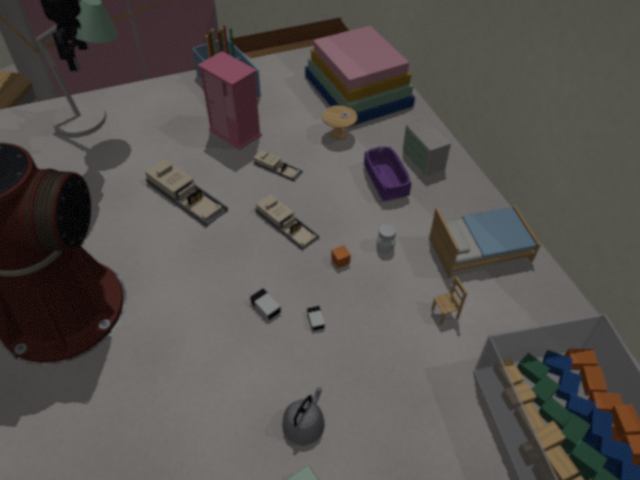

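Top view: the middle-sized unit is at about (287,264), with its deck end at (255,275) and bay end at (320,250). The small battery is at (397,272) with its studs to the left. I'll zoom in to measure.

```bash
cat > h.py <<'E'
from cell import *
import numpy as np, cv2
def ray(n,px,s=None):
    p=camera_params(n);K=p["intrinsics"]
    u=(np.array(px,float)-[K[0,2],K[1,2]])/K[0,0]
    if n=="wrist":
        r=np.hypot(*u);d=np.r_[u/max(r,1e-9)*np.sin(r),np.cos(r)]
        T=np.eye(4);T[:3,:3]=s["ee_rot"];T[:3,3]=s["eef_pos"];E=T@p["hand_eye"]
    else: d=np.r_[u,1];E=p["extrinsics"]
    return E[:3,3],E[:3,:3]@d
def at(n,px,z,s=None):
    o,d=ray(n,px,s);return (o+d*(z-o[2])/d[2])
def proj(n,P,s):
    p=camera_params(n);K=p["intrinsics"]
    if n=="wrist":
        T=np.eye(4);T[:3,:3]=s["ee_rot"];T[:3,3]=s["eef_pos"];E=T@p["hand_eye"]
        c=np.linalg.inv(E)@np.r_[P,1];t=np.arctan2(np.hypot(c[0],c[1]),c[2]);u=c[:2]/np.hypot(c[0],c[1])*t
    else:
        c=np.linalg.inv(p["extrinsics"])@np.r_[P,1];u=c[:2]/c[2]
    return u*K[0,0]+[K[0,2],K[1,2]]
E
python3 - <<'E'
from h import *
i=cv2.imread("pics/top0.png")
c=cv2.resize(i[235:295,245:415],None,fx=4.7,fy=4.7,interpolation=cv2.INTER_CUBIC)
cv2.imwrite("pics/c1.png",c)
for p,z in [((397,272),.0175),((287,264),.02),((346,231),.03),((342,187),.05),((253,275),.02),((320,250),.01),((484,310),.04)]: print(p,at("top",p,z).round(4))
E
```

```text
(397, 272) [ 0.4773 -0.2064  0.0175]
(287, 264) [0.5036 0.0588 0.02  ]
(346, 231) [ 0.579  -0.0863  0.03  ]
(342, 187) [ 0.6836 -0.0795  0.05  ]
(253, 275) [0.479  0.1417 0.02  ]
(320, 250) [ 0.5371 -0.0218  0.01  ]
(484, 310) [ 0.3805 -0.4022  0.04  ]
```

View pics/c1.png

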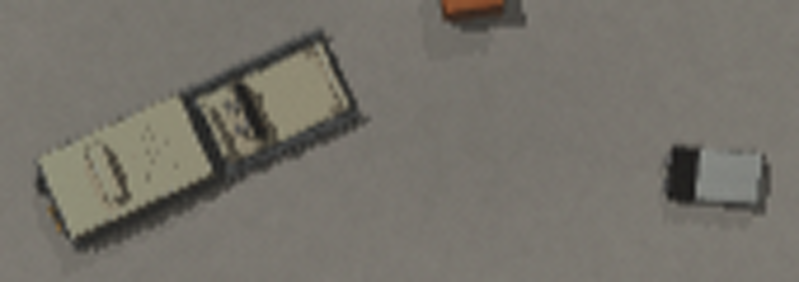

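Call:
{"name": "apply_moves", "arguments": {"targets": [0,0,-0.15,5,-10,0,1,0,0,-0.3,10,-20,0,1,0,0,-0.9,27,-40,0,1,0,0,-1.27,37,-55,0,1,0,0,-1.27,37,-55,0,1,0,0,-1.27,37,-55,0,1,0,0,-1.27,37,-55,0,1,0,0,-1.27,37,-55,0,1,0,0,-1.27,37,-55,0,1,0,0,-1.27,37,-55,0,1,0,0,-1.27,37,-55,-6,1,0,0,-1.27,37,-55,-12,1]}}

```text
time: 1.3
eef_pos: [0.484, 0.013, 0.1816]
ee_rot: [[0.004, 1.0, 0.004], [1.0, -0.004, -0.001], [-0.001, 0.004, -1.0]]
ft_force: [0.5, 0.4, -0.3]
width: 0.0856
```

Call:
{"name": "apply_moves", "arguments": {"targets": [0,0,0,0,0,0,1]}}

```text
time: 1.4
eef_pos: [0.4838, 0.0098, 0.1778]
ee_rot: [[0.008, 1.0, -0.001], [1.0, -0.008, -0.001], [-0.001, -0.001, -1.0]]
ft_force: [-0.7, 1.2, -0.6]
width: 0.0859
```

Call:
{"name": "apply_moves", "arguments": {"targets": [0,0,0,3,-3,-3,1,0,0,0,4.6,-6,-7.5,1,0,0,0,4.6,-6,-7.5,1,0,0,0,4.6,-6,-7.5,1,0,0,0,4.6,-6,-7.5,1]}}

```text
time: 1.9
eef_pos: [0.5296, -0.0493, 0.1037]
ee_rot: [[0.008, 1.0, -0.001], [1.0, -0.008, -0.0], [-0.0, -0.001, -1.0]]
ft_force: [-0.5, 0.1, -0.1]
width: 0.0857
```

```bash
python3 - <<'E'
from h import *
import pickle
s=state();i=camera("wrist")[:,:,::-1];cv2.imwrite("pics/w1.png",i);pickle.dump(s,open("w1.pkl","wb"));print(s["eef_pos"],s["ee_rot"].round(3))
try: print(grip_point_offset)
except Exception as e: print(e)
E
```

```text
[ 0.52957204 -0.04934938  0.10366898] [[ 0.008  1.    -0.001]
 [ 1.    -0.008 -0.   ]
 [-0.    -0.001 -1.   ]]
0.0187
```

View pics/w1.png

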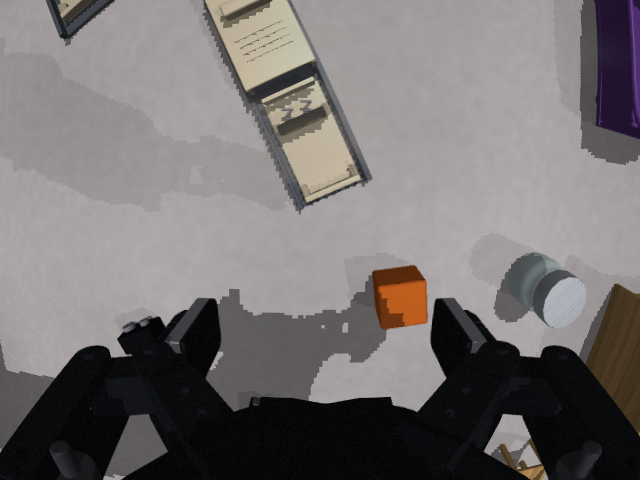

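```bash
python3 - <<'E'
from h import *
i=cv2.imread("pics/w1.png")
cv2.imwrite("pics/w1c.png",cv2.resize(i[60:215,225:380],None,fx=3.8,fy=3.8,interpolation=cv2.INTER_CUBIC))
E
```

```text
(no output)
```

View pics/w1c.png

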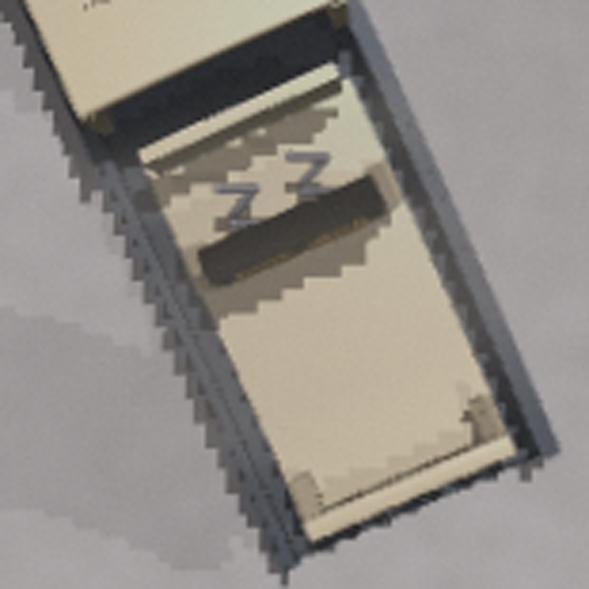

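```bash
cat > fit.py <<'E'
from h import *
import pickle
from scipy.optimize import least_squares
s=pickle.load(open("w1.pkl","rb"))
c=lambda x,y:(225+x/3.8,60+y/3.8)
# (pixel, unit x,y,z, moves with cradle)
O=[(c(76,120),0,-22.75,27.5,0),((315,62),0,22.75,27.5,0),(c(312,543),76,-19,12,1),(c(518,458),76,19,12,1),
   (c(215,285),30.5,-15,24.5,1),(c(387,212),30.5,15,24.5,1),(c(303,515),72,-19,12,1),(c(505,440),72,19,12,1)]
def W(p,x,y,z):
    a=p[2];return np.array([p[0]+x*np.cos(a)-y*np.sin(a),p[1]+x*np.sin(a)+y*np.cos(a),z])/1000
def f(p): return np.concatenate([proj("wrist",W(p,x+d*p[3],y,z),s)-px for px,x,y,z,d in O])
r=least_squares(f,[505,59,-1.2,0],x_scale=[1,1,.01,1])
if __name__=="__main__":
    print(r.x,r.fun.reshape(-1,2).round(1).tolist())
    for n,x,y,z in [("bay",47.75,0,13.75),("thumb",-40,0,38)]: print(n,W(r.x,x,y,z))
    for n in["top"]:
        print([ (proj(n,W(r.x,x,y,z),None).round(1)).tolist() for x,y,z in[(-80,-26,23),(-80,26,23),(82,26,5),(82,-26,5)]])
E
python3 fit.py
```

```text
[504.55727076  57.91737565  -1.16709868   1.82678838] [[0.5, 0.9], [1.6, -1.8], [-0.7, 0.9], [0.1, -0.4], [-1.4, 0.5], [-0.1, -0.9], [-0.9, 2.6], [1.0, -1.5]]
bay [0.52331449 0.01400577 0.01375   ]
thumb [0.48884441 0.09470197 0.038     ]
[[261.3, 287.0], [252.8, 267.5], [313.9, 241.0], [322.7, 260.0]]
```

Call:
{"name": "apply_moves", "arguments": {"targets": [0,0,0,-2,-5,0,1,0,0,0,-4,-10,0,1,0,0,0,-5.3,-15,0,1,0,0,0,-5.3,-20,0,1,0,0,0,-5.3,-20,0,1,0,0,0,-5.3,-20,0,1]}}

```text
time: 2.55
eef_pos: [0.4775, -0.2502, 0.1056]
ee_rot: [[0.009, 1.0, 0.002], [1.0, -0.009, -0.002], [-0.002, 0.002, -1.0]]
ft_force: [-0.2, -0.0, -1.0]
width: 0.0853
```

```bash
python3 - <<'E'
from h import *
import pickle
s=state();i=camera("wrist")[:,:,::-1];cv2.imwrite("pics/w2.png",i);pickle.dump(s,open("w2.pkl","wb"));print(s["eef_pos"],s["ee_rot"].round(3))
p=proj("wrist",np.array([.477,-.206,.0175]),s);print(p)
x,y=(p-60).astype(int)
cv2.imwrite("pics/w2c.png",cv2.resize(i[y:y+120,x:x+120],None,fx=4,fy=4,interpolation=cv2.INTER_CUBIC));print(x,y)
E
```

```text
[ 0.47750067 -0.25020907  0.1055951 ] [[ 0.009  1.     0.002]
 [ 1.    -0.009 -0.002]
 [-0.002  0.002 -1.   ]]
[323.48399878 178.93147534]
263 118
```

View pics/w2c.png

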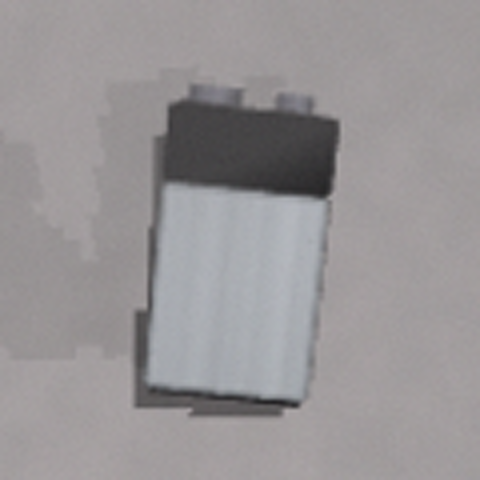

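```bash
python3 - <<'E'
from h import *
import pickle
s=pickle.load(open("w2.pkl","rb"))
P=np.array([at("wrist",(263+x/4,118+y/4),.0175,s) for x,y in[(168,102),(338,120),(303,402),(147,387)]])*1000
print(P.round(1),[np.linalg.norm(P[i]-P[(i+1)%4]).round(1) for i in range(4)])
t=at("wrist",(263+260/4,118+90/4),.0175,s)*1000;print("studs",t)
e=(P[0]+P[1])/2;b=(P[2]+P[3])/2;u=(e-b)[:2];u/=np.linalg.norm(u);a=np.arctan2(u[1],u[0])
print("yaw",a,"centre",b[:2]+u*24.25, "needs turn",np.pi-1.16710-a)
E
```

```text
[[ 465.9 -183.8   17.5]
 [ 491.9 -186.9   17.5]
 [ 486.4 -231.2   17.5]
 [ 461.8 -228.5   17.5]] [np.float64(26.2), np.float64(44.7), np.float64(24.8), np.float64(44.9)]
studs [ 480.02023669 -182.15912458   17.5       ]
yaw 1.4619384188367475 centre [ 476.70021698 -205.72808551] needs turn 0.5125542347530456
```

Call:
{"name": "apply_moves", "arguments": {"targets": [0,0,-0.1,-0.1,4.45,0,0.65,0,0,-0.1,-0.1,4.45,-4,0.65,0,0,-0.1,-0.1,4.45,-7,0.65,0,0,-0.1,-0.1,4.45,-9,0.65,0,0,-0.1,-0.1,4.45,-10.05,0.65,0,0,-0.1,-0.1,4.45,-10.05,0.65,0,0,-0.1,-0.1,4.45,-10.05,0.65], "force": 50}}

```text
time: 3.3
eef_pos: [0.4769, -0.2037, 0.0056]
ee_rot: [[0.107, 0.994, 0.002], [0.994, -0.107, -0.001], [-0.001, 0.002, -1.0]]
ft_force: [1.0, -0.3, -0.2]
width: 0.0554
```

Call:
{"name": "apply_moves", "arguments": {"targets": [0,0,0,0,0,0,0.2,0,0,0,0,0,0,0.1,0,0,0,0,0,0,0,0,0,0,0,0,0,0,0,0,0,0,0,0,0,0,0,0,0,0,0,0,0,0,0,0,0,0,0,0,0,0,0,0,0,0]}}

```text
time: 4.1
eef_pos: [0.4777, -0.204, 0.0069]
ee_rot: [[0.107, 0.994, 0.004], [0.994, -0.107, -0.002], [-0.002, 0.004, -1.0]]
ft_force: [-1.1, 2.0, 10.2]
width: 0.0248
```

Call:
{"name": "apply_moves", "arguments": {"targets": [0,0,0,0,0,3,0,0,0,0,0,0,7,0,0,0,0.13,1,4,8,0,0,0,0.26,2.5,8,8,0,0,0,0.39,4,12,8,0,0,0,0.51,5.2,16,8,0,0,0,0.51,5.2,20.3,8,0,0,0,0.51,5.2,20.3,8,0,0,0,0.51,5.2,20.3,6,0,0,0,0.51,5.2,20.3,6,0,0,0,0.51,5.2,20.3,6,0]}}

```text
time: 5.2
eef_pos: [0.5294, -0.0016, 0.0672]
ee_rot: [[-0.392, 0.92, 0.004], [0.92, 0.392, -0.0], [-0.001, 0.003, -1.0]]
ft_force: [0.3, 0.8, 0.6]
width: 0.0251
```

```bash
python3 - <<'E'
from h import *
import pickle
s=state();i=camera("wrist")[:,:,::-1];cv2.imwrite("pics/w3.png",i);pickle.dump(s,open("w3.pkl","wb"));print(s["eef_pos"],s["ee_rot"].round(3),s["ft_force"],s["width"])
cv2.imwrite("pics/w3c.png",cv2.resize(i[100:360,180:460],None,fx=2.3,fy=2.3,interpolation=cv2.INTER_CUBIC))
E
```

```text
[ 0.52944785 -0.00156303  0.0671903 ] [[-0.392  0.92   0.004]
 [ 0.92   0.392 -0.   ]
 [-0.001  0.003 -1.   ]] [0.34506694 0.83823431 0.61536347] 0.02505778825595341
```

View pics/w3c.png

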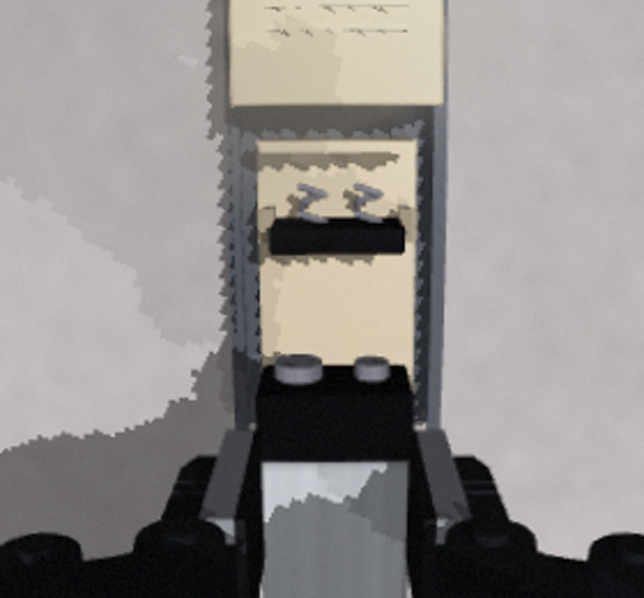

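```bash
python3 - <<'E'
from h import *
import pickle
from fit import r
s=pickle.load(open("w3.pkl","rb"));a=r.x[2]
R=np.array([[np.cos(a),np.sin(a)],[-np.sin(a),np.cos(a)]])
U=lambda P:(R@(P[:2]*1000-r.x[:2])).round(2)
print("TCP",U(s["eef_pos"]))
for n,x,y,z in[("batt front top edge",335,367,.0787),("hood edge",336,105,.0275),("blk face top",338,254,.0245),("blk back",338,220,.0245),("hoodL",230,105,.0275),("hoodR",443,105,.0275),("blkL",271,254,.0245),("blkR",405,254,.0245),("bL",258,367,.0787),("bR",411,367,.0787),("jacket",335,460,.0787)]:
    print(n,U(at("wrist",(180+x/2.3,100+y/2.3),z,s)))
E
```

```text
TCP [64.63 -0.22]
batt front top edge [40.41 -0.36]
hood edge [-0.66  0.15]
blk face top [31.94  0.54]
blk back [24.4   0.55]
hoodL [ -0.95 -22.23]
hoodR [-0.86 22.78]
blkL [ 31.87 -14.19]
blkR [31.95 15.28]
bL [ 40.38 -12.75]
bR [40.47 11.88]
jacket [56.75 -0.4 ]
```

Call:
{"name": "apply_moves", "arguments": {"targets": [0,0,0,0.07,0.03,-1.5,0,0,0,0,0.07,0.03,-3,0,0,0,0,0.07,0.03,-4,0,0,0,0,0.07,0.03,-4.5,0,0,0,0,0.07,0.03,-4.72,0,0,0,0,0.07,0.03,-4.72,0,0,0,0,0.07,0.03,-4.72,0]}}

```text
time: 5.95
eef_pos: [0.531, -0.0014, 0.0208]
ee_rot: [[-0.391, 0.92, 0.005], [0.92, 0.391, -0.0], [-0.002, 0.005, -1.0]]
ft_force: [-0.6, -0.1, -0.2]
width: 0.0247
```

Call:
{"name": "apply_moves", "arguments": {"targets": [0,0,0,-0.08,0.18,-0.08,0,0,0,0,-0.16,0.37,-0.08,0,0,0,0,-0.24,0.55,-0.08,0,0,0,0,-0.31,0.74,-0.08,0,0,0,0,-0.31,0.74,-0.08,0,0,0,0,-0.31,0.74,-0.08,0]}}

```text
time: 6.55
eef_pos: [0.5279, 0.006, 0.02]
ee_rot: [[-0.392, 0.92, 0.005], [0.92, 0.392, -0.0], [-0.002, 0.005, -1.0]]
ft_force: [-0.1, -0.3, -0.8]
width: 0.0252
```

Call:
{"name": "apply_moves", "arguments": {"targets": [0,0,0,-0.06,0.14,0,0,0,0,0,-0.12,0.28,0,0,0,0,0,-0.12,0.28,0,0]}}

```text
time: 6.85
eef_pos: [0.5268, 0.0087, 0.0201]
ee_rot: [[-0.392, 0.92, 0.006], [0.92, 0.392, -0.001], [-0.003, 0.005, -1.0]]
ft_force: [0.8, -2.1, -0.2]
width: 0.0251
```

```bash
python3 - <<'E'
from h import *
import pickle
s=state();i=camera("wrist")[:,:,::-1];cv2.imwrite("pics/w4.png",i);pickle.dump(s,open("w4.pkl","wb"));print(s["eef_pos"],s["ft_force"],s["ft_torque"],s["width"])
cv2.imwrite("pics/w4c.png",cv2.resize(i[170:340,220:430],None,fx=3,fy=3,interpolation=cv2.INTER_CUBIC))
E
```

```text
[0.5268054  0.00868381 0.02008736] [ 0.79572068 -2.09568064 -0.19572461] [-0.26518552 -0.010787    0.04541846] 0.025108973675988452
```

View pics/w4c.png

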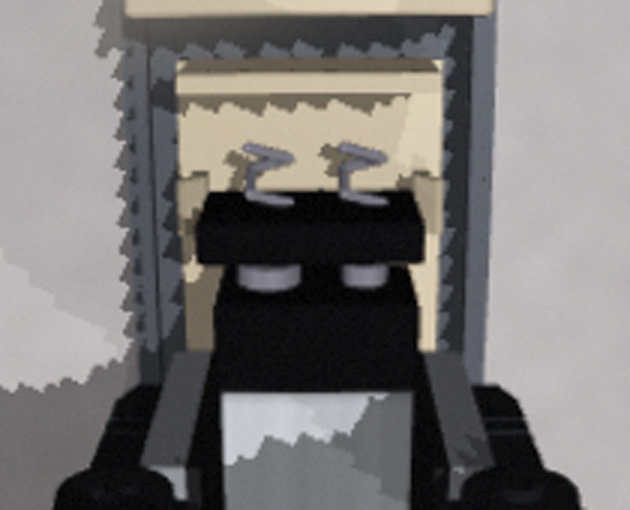

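Call:
{"name": "apply_moves", "arguments": {"targets": [0,0,0,-0.09,0.07,0,0,0,0,0,-0.13,0.16,0,0,0,0,0,-0.17,0.25,0,0,0,0,0,-0.21,0.34,0,0,0,0,0,-0.25,0.44,0,0,0,0,0,-0.29,0.53,0,0,0,0,0,-0.29,0.53,0,0]}}

```text
time: 7.6
eef_pos: [0.5245, 0.0136, 0.0203]
ee_rot: [[-0.391, 0.92, 0.007], [0.92, 0.391, -0.002], [-0.004, 0.005, -1.0]]
ft_force: [3.2, -4.9, -1.2]
width: 0.025
```

Call:
{"name": "apply_moves", "arguments": {"targets": [0,0,0,-0.04,0.09,0,0,0,0,0,-0.08,0.18,0,0,0,0,0,-0.12,0.28,0,0,0,0,0,-0.14,0.32,0,0,0,0,0,-0.14,0.32,0,0]}}

```text
time: 8.1
eef_pos: [0.5236, 0.0161, 0.0204]
ee_rot: [[-0.391, 0.92, 0.007], [0.92, 0.391, -0.003], [-0.006, 0.005, -1.0]]
ft_force: [3.1, -6.4, -2.9]
width: 0.0249
```

Call:
{"name": "apply_moves", "arguments": {"targets": [0,0,0,-0.03,0.07,0,0,0,0,0,-0.06,0.14,0,0,0,0,0,-0.08,0.18,0,0,0,0,0,-0.08,0.18,0,0]}}

```text
time: 8.5
eef_pos: [0.5232, 0.017, 0.0205]
ee_rot: [[-0.391, 0.921, 0.008], [0.921, 0.391, -0.005], [-0.008, 0.005, -1.0]]
ft_force: [3.5, -8.0, -1.9]
width: 0.0247
```

Call:
{"name": "apply_moves", "arguments": {"targets": [0,0,0,-0.04,0.1,0,0,0,0,0,-0.06,0.14,0,0,0,0,0,-0.06,0.14,0,0,0,0,0,-0.06,0.14,0,0]}}

```text
time: 8.9
eef_pos: [0.5231, 0.0172, 0.0206]
ee_rot: [[-0.39, 0.921, 0.009], [0.921, 0.39, -0.008], [-0.011, 0.005, -1.0]]
ft_force: [3.2, -8.0, -2.3]
width: 0.0252
```

Call:
{"name": "apply_moves", "arguments": {"targets": [0.008,0.006,0,-0.04,0.1,0,0,0.016,0.012,0,-0.06,0.14,0,0,0.016,0.012,0,-0.075,0.175,0,0,0.016,0.012,0,-0.075,0.175,0,0,0.016,0.012,0,-0.075,0.175,0,0]}}

```text
time: 9.4
eef_pos: [0.523, 0.0173, 0.0206]
ee_rot: [[-0.389, 0.921, -0.002], [0.921, 0.389, 0.005], [0.005, -0.0, -1.0]]
ft_force: [4.2, -9.8, -4.3]
width: 0.0247
```

Call:
{"name": "apply_moves", "arguments": {"targets": [0,0,0,-0.06,0.14,0,0,0,0,0,-0.08,0.185,0,0,0,0,0,-0.08,0.185,-0.08,0,0,0,0,-0.08,0.185,-0.16,0,0,0,0,-0.08,0.185,-0.24,0,0,0,0,-0.08,0.185,-0.32,0,0,0,0,-0.08,0.185,-0.4,0,0,0,0,-0.08,0.185,-0.4,0]}}

```text
time: 10.2
eef_pos: [0.5238, 0.0174, 0.0175]
ee_rot: [[-0.388, 0.922, 0.001], [0.922, 0.388, 0.001], [0.001, 0.001, -1.0]]
ft_force: [3.9, -11.0, 4.9]
width: 0.0251
```

Call:
{"name": "apply_moves", "arguments": {"targets": [0,0,0,-0.06,0.14,-0.08,0,0,0,0,-0.08,0.185,-0.16,0,0,0,0,-0.08,0.185,-0.24,0,0,0,0,-0.08,0.185,-0.32,0,0,0,0,-0.08,0.185,-0.4,0,0,0,0,-0.08,0.185,-0.4,0]}}

```text
time: 10.8
eef_pos: [0.5241, 0.0175, 0.0142]
ee_rot: [[-0.387, 0.922, 0.002], [0.922, 0.387, -0.002], [-0.003, 0.001, -1.0]]
ft_force: [2.5, -11.0, 4.0]
width: 0.0248
```

Call:
{"name": "apply_moves", "arguments": {"targets": [0,0,0,-0.09,0.13,-0.06,0,0.003,0,0,-0.11,0.175,-0.12,0,0.003,0,0,-0.11,0.175,-0.18,0,0.003,0,0,-0.11,0.175,-0.24,0,0.003,0,0,-0.11,0.175,-0.29,0,0.003,0,0,-0.11,0.175,-0.29,0]}}

```text
time: 11.4
eef_pos: [0.5239, 0.0174, 0.0121]
ee_rot: [[-0.386, 0.922, 0.004], [0.922, 0.386, -0.003], [-0.005, 0.003, -1.0]]
ft_force: [0.2, -11.7, 6.6]
width: 0.025
```

Call:
{"name": "apply_moves", "arguments": {"targets": [0.005,0,0.004,-0.11,0.12,-0.06,0,0.005,0,0.007,-0.135,0.165,-0.12,0,0.005,0,0.007,-0.135,0.165,-0.18,0,0.005,0,0.007,-0.135,0.165,-0.2,0,0.005,0,0.007,-0.135,0.165,-0.2,0]}}

```text
time: 11.9
eef_pos: [0.524, 0.0174, 0.0118]
ee_rot: [[-0.392, 0.92, 0.007], [0.92, 0.392, -0.002], [-0.004, 0.006, -1.0]]
ft_force: [-0.0, -9.5, 17.3]
width: 0.025
```

```bash
python3 - <<'E'
from h import *
import pickle
s=state();i=camera("wrist")[:,:,::-1];cv2.imwrite("pics/w5.png",i);pickle.dump(s,open("w5.pkl","wb"));print(s["eef_pos"],s["ft_force"],s["ft_torque"],s["width"])
a=i[170:340,220:430];b=camera("side")[:,:,::-1][180:255,245:330]
cv2.imwrite("pics/w5c.png",np.hstack([cv2.resize(a,(504,408),interpolation=2),cv2.resize(b,(294,408),interpolation=2)]))
E
```

```text
[0.52403464 0.01738216 0.01176703] [-0.03174725 -9.52984414 17.30175599] [-2.10435106  0.26045294  0.03742343] 0.02497187074734025
```

View pics/w5c.png

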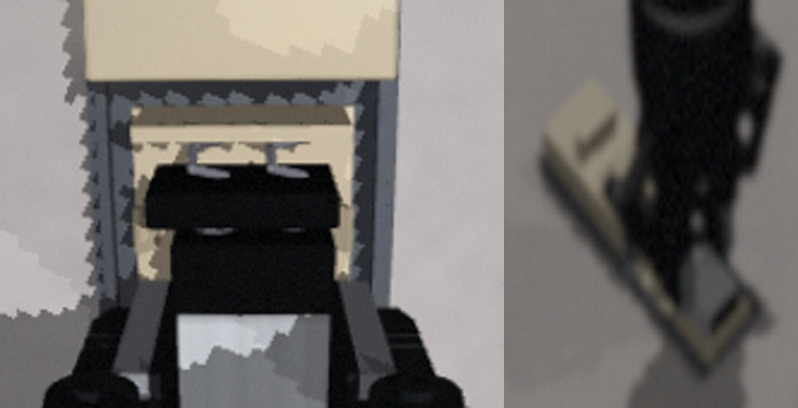

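Call:
{"name": "apply_moves", "arguments": {"targets": [0.004,0,0,-0.1,0.16,0,0,0.004,0,0,-0.15,0.145,0.05,0,0.004,0,0,-0.2,0.13,0.05,0,0.004,0,0,-0.24,0.11,0.05,0,0.004,0,0,-0.24,0.11,0.05,0]}}

```text
time: 12.5
eef_pos: [0.5236, 0.0174, 0.0127]
ee_rot: [[-0.391, 0.92, 0.01], [0.92, 0.391, 0.0], [-0.004, 0.01, -1.0]]
ft_force: [6.1, -7.4, -3.6]
width: 0.0247
```

```bash
python3 - <<'E'
from h import *
from fit import r
s=state();a=r.x[2]
R=np.array([[np.cos(a),np.sin(a)],[-np.sin(a),np.cos(a)]])
print("TCP unit",R@(s["eef_pos"][:2]*1000-r.x[:2]),s["eef_pos"][2],"F",R@s["ft_force"][:2],s["ft_force"][2],s["ft_torque"])
E
```

```text
TCP unit [44.91638394  1.83171943] 0.01272871474856363 F [9.1984684  2.75444424] -3.6452092157911755 [-1.67019603 -1.53540525 -0.11209806]
```

Call:
{"name": "apply_moves", "arguments": {"targets": [0,0.006,0,-0.1,0.16,0,0,0,0.012,0,-0.18,0.14,0,0,0,0.017,0,-0.25,0.11,0,0,0,0.017,0,-0.31,0.087,0,0,0,0.017,0,-0.31,0.087,0,0]}}

```text
time: 13.0
eef_pos: [0.523, 0.0172, 0.0133]
ee_rot: [[-0.39, 0.921, -0.002], [0.921, 0.39, -0.002], [-0.001, -0.003, -1.0]]
ft_force: [7.4, -7.6, -2.6]
width: 0.0251
```

```bash
cat > st.py <<'E'
from h import *
from fit import r
s=state();a=r.x[2]
R=np.array([[np.cos(a),np.sin(a)],[-np.sin(a),np.cos(a)]])
print("TCP unit",(R@(s["eef_pos"][:2]*1000-r.x[:2])).round(2),s["eef_pos"][2].round(4),"F",(R@s["ft_force"][:2]).round(1),s["ft_force"][2].round(1),s["ft_torque"].round(2),s["width"])
E
python3 st.py
```

```text
TCP unit [44.88  1.2 ] 0.0133 F [9.9 3.8] -2.6 [-1.63 -1.73 -0.07] 0.025075326902985647
```

Call:
{"name": "apply_moves", "arguments": {"targets": [0,0,0,-0.177,0.156,0,0,0.002,0.003,0,-0.177,0.156,-0.05,0,0.002,0.003,0,-0.177,0.156,-0.1,0,0.002,0.003,0,-0.177,0.156,-0.15,0,0.002,0.003,0,-0.177,0.156,-0.2,0,0.002,0.003,0,-0.177,0.156,-0.25,0,0.002,0.003,0,-0.177,0.156,-0.25,0]}}

```text
time: 13.7
eef_pos: [0.5232, 0.0171, 0.012]
ee_rot: [[-0.39, 0.921, -0.002], [0.921, 0.39, -0.003], [-0.002, -0.003, -1.0]]
ft_force: [3.7, -10.3, 7.1]
width: 0.0249
```

```bash
python3 st.py
```

```text
TCP unit [45.01  1.36] 0.012 F [11.  -0.7] 7.1 [-1.99 -0.77  0.03] 0.024855941386351024
```

Call:
{"name": "apply_moves", "arguments": {"targets": [0,0,0,-0.13,0.175,-0.05,0,0.002,0.003,0,-0.13,0.175,-0.1,0,0.002,0.003,0,-0.13,0.175,-0.15,0,0.002,0.003,0,-0.13,0.175,-0.18,0,0.002,0.003,0,-0.13,0.175,-0.18,0]}}

```text
time: 14.2
eef_pos: [0.5233, 0.0171, 0.0117]
ee_rot: [[-0.389, 0.921, -0.002], [0.921, 0.389, -0.005], [-0.004, -0.004, -1.0]]
ft_force: [-0.4, -11.2, 16.2]
width: 0.0249
```

```bash
python3 st.py
```

```text
TCP unit [45.04  1.49] 0.0117 F [10.2 -4.8] 16.2 [-2.17  0.11  0.1 ] 0.02485478518757825
```

Call:
{"name": "apply_moves", "arguments": {"targets": [0.003,0.003,0,-0.06,0.14,-0.05,0,0.003,0.003,0,-0.04,0.09,-0.05,0,0.003,0.003,0,-0.02,0.05,-0.05,0,0.003,0.003,0,0,0,-0.05,0,0.003,0.003,0,0.02,-0.05,-0.05,0,0.003,0.003,0,0.04,-0.09,-0.05,0,0.003,0.003,0,0.06,-0.14,-0.05,0,0.003,0.003,0,0.08,-0.18,-0.05,0,0.003,0.003,0,0.08,-0.18,-0.05,0]}}

```text
time: 15.1
eef_pos: [0.5241, 0.0152, 0.0119]
ee_rot: [[-0.389, 0.921, -0.005], [0.921, 0.389, -0.002], [-0.0, -0.005, -1.0]]
ft_force: [-0.5, -3.1, 7.6]
width: 0.0248
```

```bash
python3 st.py
```

```text
TCP unit [47.13  1.48] 0.0119 F [ 2.7 -1.7] 7.6 [-0.67  0.15  0.1 ] 0.02480714462133908
```

Call:
{"name": "apply_moves", "arguments": {"targets": [0,0,0,0,0,0,0.3,0,0,0,0,0,0,0.34,0,0,0,0,0,0,0.38,0,0,0,0,0,0,0.4,0,0,0,0,0,0,0.4]}}

```text
time: 15.6
eef_pos: [0.5239, 0.0154, 0.0117]
ee_rot: [[-0.389, 0.921, -0.005], [0.921, 0.389, -0.002], [0.0, -0.005, -1.0]]
ft_force: [-0.2, 0.2, 0.7]
width: 0.0343
```

```bash
python3 st.py
```

```text
TCP unit [46.83  1.35] 0.0117 F [-0.3 -0.1] 0.7 [0.04 0.   0.01] 0.03431105939170489
```

Call:
{"name": "apply_moves", "arguments": {"targets": [0,0,0,0,0,0.5,0.4,0,0,0,0,0,1.2,0.4,0,0,0,0,0,2.5,0.4,0,0,0,0,0,5,0.2,0,0,0,0.9,-2,7,0,0,0,0,1.5,-4,7,0,0,0,0,1.5,-4,7,0]}}

```text
time: 16.3
eef_pos: [0.5406, -0.0265, 0.0832]
ee_rot: [[-0.387, 0.922, -0.002], [0.922, 0.387, -0.003], [-0.002, -0.003, -1.0]]
ft_force: [-0.4, 0.6, 0.5]
width: -0.0001
```

```bash
python3 - <<'E'
from h import *
import pickle
from fit import r
s=state();i=camera("wrist")[:,:,::-1];cv2.imwrite("pics/w6.png",i);pickle.dump(s,open("w6.pkl","wb"));print(s["eef_pos"],s["width"])
cv2.imwrite("pics/w6c.png",cv2.resize(i[60:300,200:440],None,fx=2.5,fy=2.5,interpolation=cv2.INTER_CUBIC))
E
```

```text
[ 0.54055669 -0.02650971  0.08317097] -5.46656122978195e-05
```

View pics/w6c.png

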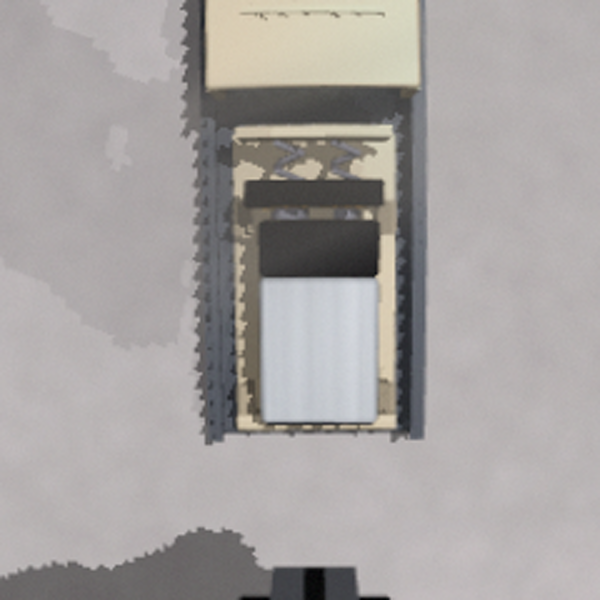

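```bash
python3 - <<'E'
from h import *
import pickle
from fit import r
a=r.x[2]
R=np.array([[np.cos(a),np.sin(a)],[-np.sin(a),np.cos(a)]])
U=lambda P:(R@(P[:2]*1000-r.x[:2])).round(2)
s=pickle.load(open("w1.pkl","rb"))
print(U(at("wrist",(247,8),.0385,s)))
for x,y in[(113,172),(90,175),(128,190)]: print(U(at("top",(245+x/4.7,235+y/4.7),.0385)))
b=pickle.load(open("w6.pkl","rb"))
for x,y in[(319,220),(319,423)]: print(U(at("wrist",(200+x/2.5,60+y/2.5),.0225,b)))
c=r.x
for X in(-75,-70): print(X,[c[0]+X*np.cos(a),c[1]+X*np.sin(a)])
E
```

```text
[-44.56  -0.66]
[-46.98  -1.68]
[-58.24   1.8 ]
[-43.73 -13.26]
[28.09  1.41]
[73.25  1.13]
-75 [np.float64(474.80676302996454), np.float64(126.92748379882757)]
-70 [np.float64(476.77102172279945), np.float64(122.32947468752486)]
```

Call:
{"name": "apply_moves", "arguments": {"targets": [0,0,0.01,-2,4.5,0,0,0,0,0.01,-4,9,0,0,0,0,0.01,-5.5,12.5,0,0,0,0,0.01,-6.75,15.8,0,0,0,0,0.01,-6.75,15.8,0,0,0,0,0.01,-6.75,15.8,-2.5,0,0,0,0.01,-6.75,15.8,-4.5,0,0,0,0.01,-6.75,15.8,-5.1,0,0,0,0.01,-6.75,15.8,-5.1,0]}}

```text
time: 17.25
eef_pos: [0.471, 0.1325, 0.0309]
ee_rot: [[-0.397, 0.918, -0.006], [0.918, 0.397, -0.002], [0.0, -0.006, -1.0]]
ft_force: [-0.3, -0.7, -0.3]
width: -0.0001
```

```bash
python3 st.py
```

```text
TCP unit [-81.59  -1.33] 0.0309 F [ 0.6 -0.5] -0.3 [ 0.   -0.03 -0.05] -0.0001494319547065853
```

Call:
{"name": "apply_moves", "arguments": {"targets": [0,0,0,0.25,-0.24,0,0,0,0,0,0.37,-0.51,0,0,0,0,0,0.49,-0.79,0,0,0,0,0,0.61,-1.05,0,0,0,0,0,0.73,-1.33,0,0,0,0,0,0.83,-1.55,0,0,0,0,0,0.93,-1.78,0,0,0,0,0,0.93,-1.78,0,0]}}

```text
time: 18.05
eef_pos: [0.4804, 0.1146, 0.031]
ee_rot: [[-0.396, 0.918, -0.006], [0.918, 0.396, -0.002], [0.001, -0.006, -1.0]]
ft_force: [-1.1, 2.6, 0.6]
width: 0.0002
```

```bash
python3 st.py
```

```text
TCP unit [-61.45   0.34] 0.031 F [-2.8  0. ] 0.6 [0.47 0.11 0.04] 0.00018921900885937303
```

Call:
{"name": "apply_moves", "arguments": {"targets": [0,0,0,0.16,-0.37,0,0,0,0,0,0.31,-0.74,0,0,0,0,0,0.47,-1.1,0,0,0,0,0,0.63,-1.47,0,0,0,0,0,0.79,-1.84,0,0,0,0,0,0.94,-2.21,0,0,0,0,0,1.1,-2.58,0,0,0,0,0,1.26,-2.94,0,0,0,0,0,1.41,-3.31,0,0,0,0,0,1.57,-3.68,0,0]}}

```text
time: 19.05
eef_pos: [0.4963, 0.0775, 0.031]
ee_rot: [[-0.396, 0.918, -0.006], [0.918, 0.396, -0.002], [0.001, -0.006, -1.0]]
ft_force: [0.1, 5.1, 1.7]
width: -0.0004
```

```bash
python3 st.py
```

```text
TCP unit [-21.08   0.4 ] 0.031 F [-4.6  2.1] 1.7 [0.94 0.03 0.04] -0.0003669306344381725
```

Call:
{"name": "apply_moves", "arguments": {"targets": [0,0,0,0.12,-0.28,0,0,0,0,0,0.24,-0.55,0,0,0,0,0,0.35,-0.83,0,0,0,0,0,0.47,-1.1,0,0,0,0,0,0.59,-1.38,0,0,0,0,0,0.71,-1.66,0,0,0,0,0,0.83,-1.93,0,0,0,0,0,0.94,-2.21,0,0,0,0,0,1.06,-2.48,0,0,0,0,0,1.18,-2.76,0,0,0,0,0,1.3,-3.04,0,0]}}

```text
time: 20.15
eef_pos: [0.5084, 0.0491, 0.031]
ee_rot: [[-0.397, 0.918, -0.007], [0.918, 0.397, 0.003], [0.006, -0.006, -1.0]]
ft_force: [-6.8, 23.1, 10.4]
width: 0.0002
```

```bash
python3 st.py
```

```text
TCP unit [9.75 0.32] 0.031 F [-23.9   2.8] 10.4 [ 5.12  1.28 -0.04] 0.00015691332036513897
```

Call:
{"name": "apply_moves", "arguments": {"targets": [0,0,0,-0.2,0.46,0,0,0,0,0,-1,2.3,2,0,0,0,0,-2,4.6,5,0,0,0,0,1,-1,6,0,0,0,0,3,-5.5,6,0,0,0,0,3.4,-8,6,0,0,0,0,3.4,-8,6,0,0,0,0,3.4,-8,6,0]}}

```text
time: 20.95
eef_pos: [0.542, -0.0322, 0.0906]
ee_rot: [[-0.395, 0.919, -0.008], [0.919, 0.395, 0.002], [0.006, -0.007, -1.0]]
ft_force: [-0.9, 0.6, 0.2]
width: -0.0001
```

```bash
python3 - <<'E'
from h import *
import pickle
s=state();i=camera("wrist")[:,:,::-1];cv2.imwrite("pics/w7.png",i);pickle.dump(s,open("w7.pkl","wb"));print(s["eef_pos"],s["width"])
cv2.imwrite("pics/w7c.png",cv2.resize(i[40:300,190:450],None,fx=2.3,fy=2.3,interpolation=cv2.INTER_CUBIC))
E
```

```text
[ 0.54200711 -0.03218268  0.09060308] -0.00013154475513138804
```

View pics/w7c.png

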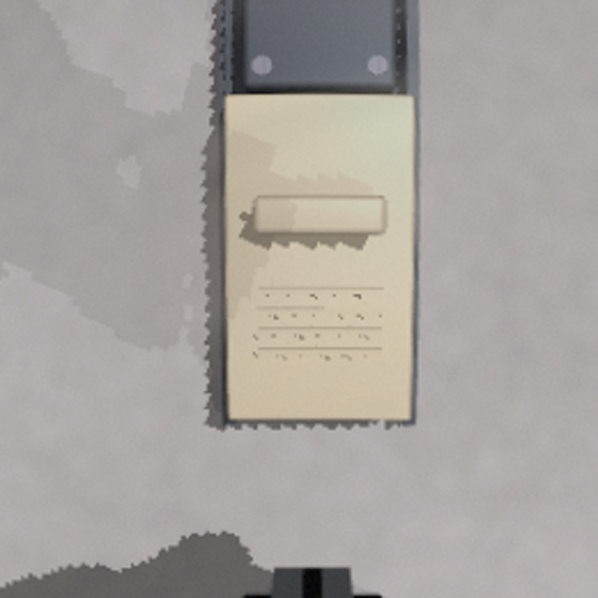

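```bash
python3 - <<'E'
from h import *
import pickle
from fit import r
a=r.x[2]
R=np.array([[np.cos(a),np.sin(a)],[-np.sin(a),np.cos(a)]])
U=lambda P:(R@(P[:2]*1000-r.x[:2])).round(2)
s=pickle.load(open("w7.pkl","rb"))
for n,x,y,z in[("lead",320,420,.0275),("rear",320,95,.0275),("bar",320,198,.0385),("bar",320,232,.0385),("case end",320,428,.02)]: print(n,U(at("wrist",(190+x/2.3,40+y/2.3),z,s)))
E
```

```text
lead [75.35  0.7 ]
rear [-3.82  0.48]
bar [21.89  0.49]
bar [29.64  0.51]
case end [79.01  0.73]
```

Call:
{"name": "apply_moves", "arguments": {"targets": [0.007,0.003,0,-2,4.5,0,0,0.007,0.003,0,-3.7,9,0,0,0.007,0.003,0,-3.7,9,0,0,0.007,0.003,0,-3.7,9,-3,0,0.007,0.003,0,-3.7,9,-5.5,0,0.007,0.003,0,-3.7,9,-5.9,0,0.007,0.003,0,-3.5,8.5,-5.9,0,0.007,0.003,0,-3.35,8.2,-5.9,0,0.007,0.003,0,-3.3,8.05,-5.9,0,0.007,0.003,0,-3.25,7.95,-5.9,0,0.007,0.003,0,-3.22,7.87,-5.9,0]}}

```text
time: 22.1
eef_pos: [0.5092, 0.0497, 0.0326]
ee_rot: [[-0.397, 0.918, -0.012], [0.917, 0.398, 0.015], [0.019, -0.005, -1.0]]
ft_force: [-3.5, 15.4, 5.7]
width: 0.0001
```

```bash
python3 st.py; python3 - <<'E'
from h import *
import pickle
from fit import r
a=r.x[2]
R=np.array([[np.cos(a),np.sin(a)],[-np.sin(a),np.cos(a)]])
U=lambda P:(R@(P[:2]*1000-r.x[:2])).round(2)
s=pickle.load(open("w7.pkl","rb"));b=pickle.load(open("w6.pkl","rb"))
print("w7 deck",U(at("wrist",(190+320/2.3,40+84/2.3),.023,s)),"w6 case end",U(at("wrist",(200+415/2.5,60+438/2.5),.02,b)),"w7 case end corner",U(at("wrist",(190+412/2.3,40+424/2.3),.02,s)),"w6 hood",U(at("wrist",(320,60+90/2.5),.0275,b)))
E
```

```text
TCP unit [9.55 1.32] 0.0326 F [-15.6   2.9] 5.7 [ 3.3   0.89 -0.05] 6.819088819797633e-05
w7 deck [-7.4  0.5] w6 case end [77.48 23.08] w7 case end corner [77.84 24.29] w6 hood [ 0.19 -2.39]
```

Call:
{"name": "apply_moves", "arguments": {"targets": [0,0,0,-0.2,0.46,0,0,0,0,0,-0.5,1.2,0.5,0,0,0,0,-1,2.3,3,0,0,0,0,-3,4,7,0,0,0,0,-7,6,11,0,0,0,0,-11,8,15,0,0,0,0,-15,10,17,0,0,0,0,-18,12,17,0,0,0,0,-18,12,17,0,0,0,0,-18,12,17,0]}}

```text
time: 23.1
eef_pos: [0.329, 0.1703, 0.2037]
ee_rot: [[-0.399, 0.917, -0.009], [0.917, 0.4, 0.015], [0.018, -0.002, -1.0]]
ft_force: [0.4, 0.6, 0.1]
width: 0.0002
```

```bash
python3 - <<'E'
from h import *
from fit import r,W
s=state();print(s["eef_pos"],s["ft_force"])
a=camera("top")[:,:,::-1].copy();cv2.imwrite("pics/top1.png",a)
b=cv2.imread("pics/top0.png")
f=lambda i:cv2.resize(i[225:300,240:360],None,fx=6,fy=3.9,interpolation=2)
cv2.imwrite("pics/t.png",np.vstack([f(b),f(a)]))
E
```

```text
[0.32900881 0.17028149 0.20372297] [0.39042186 0.63993047 0.07529039]
```

View pics/t.png

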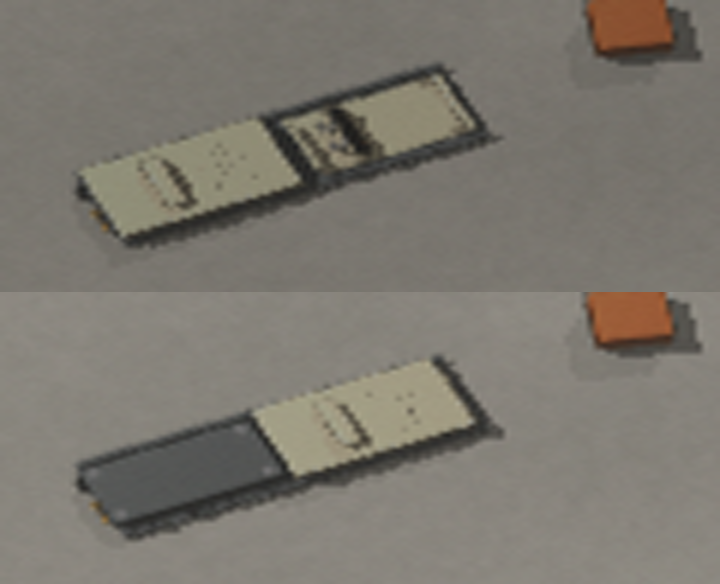

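```bash
python3 - <<'E'
from h import *
from fit import r,W
a=cv2.imread("pics/top0.png",0).astype(np.float32);b=cv2.imread("pics/top1.png",0).astype(np.float32)
p0=proj("top",W(r.x,-40,0,27.5),None)
K=8;up=lambda i,x0,y0,w,h:cv2.resize(i[y0:y0+h,x0:x0+w],None,fx=K,fy=K,interpolation=cv2.INTER_CUBIC)
x,y=252,256; S=up(b,x+14,y-30,90,70)
# template: quad of hood (slightly inside and slightly outside) masked
T=up(a,x,y,60,40);m=np.zeros_like(T)
for g,v in((3,1),):
    q=[(proj("top",W(r.x,X,Y,27.5),None)-[x,y])*K for X,Y in((-79-g,-22.7-1),(-79-g,23.7),(0+g,23.7),(0+g,-23.7))]
    cv2.fillPoly(m,[np.int32(q)],1)
R=cv2.matchTemplate(S,T,cv2.TM_CCORR_NORMED,mask=m)
_,v,_,l=cv2.minMaxLoc(R);d=np.array(l)/K+[14,-30];print(v,d)
o=at("top",p0,.0275);n=at("top",p0+d,.0275);print("travel mm",(n-o)*1000,np.linalg.norm(n-o)*1000)
print("pred 79:",proj("top",W(r.x,39,0,27.5),None)-p0,"75:",proj("top",W(r.x,35,0,27.5),None)-p0)
E
```

```text
0.9974004626274109 [ 29.   -13.25]
travel mm [ 30.26249482 -70.49394598   0.        ] 76.71515503514526
pred 79: [ 29.88519573 -13.5914811 ] 75: [ 28.37579455 -12.9050209 ]
```

```bash
python3 - <<'E'
from h import *
from fit import r,W
X=np.arange(-100,100,.25);Y=np.arange(-17,17.1,1)
P=np.array([[proj("top",W(r.x,x,y,27.5),None) for x in X] for y in Y]).astype(np.float32)
for n in("top0","top1"):
    i=cv2.imread(f"pics/{n}.png").astype(np.float32)[:,:,1]
    pr=np.median(cv2.remap(i,P[...,0],P[...,1],cv2.INTER_LINEAR),0)
    for k in range(1,len(X)):
        if (pr[k]-115)*(pr[k-1]-115)<0: print(n,X[k],"up" if pr[k]>pr[k-1] else "down")
    print(pr[::8].astype(int).tolist())
E
```

```text
Traceback (most recent call last):
  File "h.py", line 14, in proj
    p=camera_params(n);K=p["intrinsics"]
ValueError: time passes only in moves, steps and waits
```

```bash
sed -i '2a import functools\ncamera_params=functools.lru_cache(None)(camera_params)' h.py; python3 - <<'E'
from h import *
from fit import r,W
X=np.arange(-100,100,.25);Y=np.arange(-17,17.1,1)
P=np.array([[proj("top",W(r.x,x,y,27.5),None) for x in X] for y in Y]).astype(np.float32)
for n in("top0","top1"):
    i=cv2.imread(f"pics/{n}.png").astype(np.float32)[:,:,1]
    pr=np.mean(cv2.remap(i,P[...,0],P[...,1],cv2.INTER_LINEAR),0)
    for a,b in((-90,-70),(-10,10),(65,90)):
        k=(X>=a)&(X<=b);h=(pr[k].max()+pr[k].min())/2;z=X[k][1:][np.diff(np.sign(pr[k]-h))!=0]
        print(n,a,b,"min/max",pr[k].min().round(),pr[k].max().round(),"cross",z)
E
```

```text
top0 -90 -70 min/max 68.0 143.0 cross [-87.75 -80.75]
top0 -10 10 min/max 44.0 140.0 cross [-1.5  6.5]
top0 65 90 min/max 58.0 135.0 cross [76.25 80.5 ]
top1 -90 -70 min/max 78.0 126.0 cross [-85.75]
top1 -10 10 min/max 56.0 158.0 cross [-4.5]
top1 65 90 min/max 59.0 155.0 cross [75.  81.5]
```

Call:
{"name": "apply_moves", "arguments": {"targets": [-0.016,-0.007,0,4,-3,0,0,-0.016,-0.007,0,8,-5.5,0,0,-0.016,-0.007,0,12,-8,0,0,-0.016,-0.007,0,17.5,-11,-6,0,-0.016,-0.007,0,17.5,-11,-10,0,-0.016,-0.007,0,17.5,-11,-14,0,-0.016,-0.007,0,17.5,-11,-17,0,-0.016,-0.007,0,17.5,-11,-17.3,0,-0.016,-0.007,0,17.5,-11,-17.3,0]}}

```text
time: 24.05
eef_pos: [0.5049, 0.0585, 0.029]
ee_rot: [[-0.397, 0.918, -0.005], [0.918, 0.397, -0.001], [0.001, -0.005, -1.0]]
ft_force: [-0.3, -0.1, -0.3]
width: -0.0003
```

Call:
{"name": "apply_moves", "arguments": {"targets": [0,0,0,0.1,-0.25,0,0,0,0,0,0.2,-0.5,0,0,0,0,0,0.3,-0.7,0,0,0,0,0,0.38,-0.9,0,0,0,0,0,0.46,-1.08,0,0,0,0,0,0.5,-1.16,0,0,0,0,0,0.5,-1.16,0,0]}}

```text
time: 24.75
eef_pos: [0.5088, 0.0496, 0.0293]
ee_rot: [[-0.398, 0.917, -0.006], [0.917, 0.398, 0.005], [0.007, -0.004, -1.0]]
ft_force: [-4.3, 14.0, 6.6]
width: -0.0002
```

```bash
python3 st.py
```

```text
TCP unit [9.42 0.9 ] 0.0293 F [-14.6   1.5] 6.6 [2.88 0.9  0.04] -0.00016484134883402898
```

Call:
{"name": "apply_moves", "arguments": {"targets": [0,0,0,0.1,-0.25,0,0,-0.006,-0.003,0,0.15,-0.35,0,0,-0.012,-0.005,0,0.2,-0.46,0,0,-0.012,-0.005,0,0.23,-0.54,0,0,-0.012,-0.005,0,0.23,-0.54,0,0]}}

```text
time: 25.25
eef_pos: [0.5088, 0.0493, 0.0293]
ee_rot: [[-0.402, 0.916, -0.004], [0.916, 0.402, 0.003], [0.005, -0.003, -1.0]]
ft_force: [-6.9, 23.8, 8.5]
width: 0.0001
```

```bash
python3 st.py
```

```text
TCP unit [9.73 0.79] 0.0293 F [-24.6   2.9] 8.5 [5.24 1.47 0.01] 0.00011935233991391104
```

```bash
python3 - <<'E'
from h import *
from fit import r,W
X=np.arange(-96,96,.5)
for n,z,Y in(("top1",23,np.arange(-14,14.1,1)),("top0",27.5,np.arange(-14,14.1,1))):
    P=np.array([[proj("top",W(r.x,x,y,z),None) for x in X] for y in Y]).astype(np.float32)
    i=cv2.imread(f"pics/{n}.png").astype(np.float32)[:,:,1]
    pr=np.mean(cv2.remap(i,P[...,0],P[...,1],cv2.INTER_LINEAR),0)
    for a,b in((-92,-72),(-15,5),(70,92)):
        k=(X>=a)&(X<=b);print(n,a,pr[k][::2].astype(int).tolist())
E
```

```text
top1 -92 [127, 125, 125, 122, 116, 106, 93, 82, 77, 79, 85, 89, 90, 91, 92, 91, 89, 88, 87, 87, 87]
top1 -15 [87, 89, 89, 87, 86, 84, 76, 64, 56, 67, 100, 134, 153, 157, 158, 157, 157, 157, 157, 157, 157]
top1 70 [155, 155, 154, 150, 136, 112, 85, 66, 59, 62, 76, 97, 118, 129, 132, 132, 132, 132, 132, 132, 132, 132, 132]
top0 -92 [113, 111, 110, 108, 104, 97, 87, 76, 68, 67, 79, 104, 127, 139, 142, 142, 142, 142, 142, 142, 142]
top0 -15 [139, 139, 139, 139, 139, 139, 139, 139, 139, 139, 139, 137, 128, 103, 72, 51, 44, 43, 43, 45, 56]
top0 70 [126, 120, 118, 124, 130, 121, 96, 69, 57, 66, 87, 105, 113, 115, 116, 116, 117, 117, 117, 117, 116, 116, 116]
```

Call:
{"name": "apply_moves", "arguments": {"targets": [0,0,0,-0.1,0.23,0,0,0,0,0,-0.4,0.9,0.2,0,0,0,0,-0.8,1.8,2,0,0,0,0,-2,3,6,0,0,0,0,-4,4,10,0,0,0,0,-4,4,10,0,0,0,0,-4,4,10,0,0,0,0,-4,4,10,0]}}

```text
time: 26.05
eef_pos: [0.4687, 0.089, 0.1287]
ee_rot: [[-0.401, 0.916, -0.005], [0.916, 0.401, 0.003], [0.004, -0.003, -1.0]]
ft_force: [0.5, 0.6, 1.0]
width: -0.0
```

```bash
python3 - <<'E'
from cell import *
s=state();print(s["eef_pos"],s["ft_force"],s["time"]);print(close_job())
E
```

```text
[0.46868396 0.08903045 0.12870599] [0.47519725 0.59182009 0.98190343] 26.05
the job is handed in; nothing more can be done
None
```

I fitted the battery into the middle-sized unit and slid the hood to a firm stop. I handed the job in at 26 s with the arm clear of everything. One check on whether the hood is fully shut was borderline.

- **Battery:** I pressed the contact block back to its stop at about 11 N, lowered the battery to the floor, then eased it about 2 mm against the lip before letting go. The wrist picture showed it flat in the channel, about 0.5–1 mm off centre sideways, with the studs against the block. The wrist force stayed below 12 N along the channel and reached about 17 N on the floor.
- **Hood:** It slid shut at about 5 N and stopped at the same place in three pushes (15–25 N).
- **Disagreement:** Comparing top-camera pictures from before and after gave about 76.5–77 mm of hood travel, against the nominal 79 mm and the 77 mm needed. The pictures also show an open gap behind the hood's rear edge, and the front edge was past the battery's end. Both fit fully shut if the hood began about 2 mm forward of its parked place. I took the firm, repeatable stop as the end stop.
- **Toys:** The orange block was unmoved in the last picture. I felt no contact with the other toys but did not check them again.

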